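Snap the pivot clip onto the keyboard jig

ROBOT

A 7-joint arm with a two-finger parallel gripper is mounted at the origin on the work surface. World frame = base frame: x ahead of the robot, y to its left, z up, the work surface at z = 0. Lengths are in mm, angles in rad, forces in N, time in s.
With the tool pointing down it reaches from about 350 to 900 mm from the base axis. Payload 7.2 kg.
Tool frame: the origin (TCP) lies on the centre line of the jaws, within the pads' length; the fingertips stand 11 mm ahead of it and the grasp point (between the pads) lies 8 mm behind it; z points along the fingers, y is the direction in which the jaws open and shut (so a half turn about z gives the same grasp; the last joint's range is limited). The gripper opens to 85 mm and grips with 20 to 120 N. Pads are 22 mm wide; open, the fingers measure 114 mm over their backs; the gripper's body (76 mm by 85 mm) begins 54 mm behind the grasp point. The pads swing forward as they close: fully open they stand 13 mm farther back than shut.
Start: joints at [1.046, 0.411, -0.013, 1.596, 0.006, 1.134, -0.082], TCP at [275.663, -560.926, 242.297] pointing down, gripper open.
Joint ranges: [-2.95, 2.95], [-0.29, 1.99], [-1.47, 1.44], [0.14, 2.54], [-1.03, 4.17], [0.13, 1.85], [-2.86, 2.86]. Speed limits (rad/s): [2.39, 2.39, 3.01, 3.01, 3.14, 3.14, 3.14].

INTERFACE

Orientations are given as [roll, pitch, yaw] about the fixed x, y, z axes, in that order (R = Rz(yaw) Ry(pitch) Rx(roll)).
In Python, from plant import arm gives the robot as it stands.
- The arm moves only by the tool step_arm, never from a script. Its argument "deltas" is a list of rows, each an object with "translation": the shift along the tool's x, y, z in mm, a list of three; "rotation": the turn, a rotation vector about the tool's x, y, z in degrees, a list of three. In form: [{"translation": [tx, ty, tz], "rotation": [ax, ay, az]}, ...]. A call has 1 to 5 rows; each row is the pose to reach, as a shift and turn from the pose measured when the call began, along the tool's axes at that moment; what a row does not reach only later rows make up. A row lasts 1/10 s, in which the tool goes at most 50 mm and 8.59 degrees, less where a joint would pass 70% of its speed; a pose out of reach is approached as far as the arm can. A call with a gripper value outside its range is refused whole. "fingers" is the gripper's target within -1 to 1 (fully open at 1, half-way at 0, shut at -1), set as the call begins (left out, the last holds). The fingers move at their own pace and stop on an object; "grip_force" is the grip in N (left out, the last holds). Time passes only in rows, so rows that repeat a pose let the fingers close. It gives the time, the measured TCP pose, the force and the opening at its end, in the units of the state.
- arm.get_state(): the state, without advancing time (a new reading comes with each control period).
- arm.snapshot(name): name is "side" or "top"; returns the picture (384x512x3 uint8, red, green, blue); there is no depth.
- arm.camera_info(name): a dict with "K" (3x3 intrinsics, pixels), "origin" and "attitude" of the camera in the world. Camera axes: x right, y down, z forward; pixel columns grow to the right and rows downward; lengths in mm; the calibration is good to about 2 mm. A picture is of the moment at which its call begins. camera_info takes no time and is no camera call.
- arm.job_done(): hands the job in, once; it reports no verdict.
The state is a dict: "t": time; "joints": joint angles; "qvel": joint speeds; "joint_torque": joint torques, N m; "tcp_pos": TCP position; "eef_rot": TCP orientation; "contact_force": force on the tool from outside, world axes, zero at the start; "moment": the same for the moment, N m; "finger_gap": finger opening in mm.
Only numpy, scipy, OpenCV 4.12 (cv2) and the standard library are available. Lean on these libraries where they do the work, as an engineer would, in place of code of your own. Each camera call takes 0.05 s, during which the arm holds its last target. There are 200 camera calls.

TASK

The swing arm of the keyboard jig is held on its pivot post by a brass snap clip, which lies loose on the arm in front of the post. Take the orange-handled fork tool from its white rest and with it push the clip sideways into the groove of the post until it snaps fully home; do not touch the clip with the gripper. Then lay the fork back in its rest as it was, fork end in the same notch, let go of everything, and do not disturb the tub, the screwdriver or the blue cover.

Things in the scene. Friction and masses are not known exactly. Their poses are not given: they have to be found in the camera images.
- jig: Fixed keyboard jig: base plate, grey pillar, flat green swing arm with a level top face 60 mm above the table, a steel pivot post standing up through it. Origin: on the table below the post's axis; z up; +x is the way the clip is pushed. On its -x side lie the clip and open space for tool and hand. The arm's top reaches 55 mm to -x and 45 mm to +x of the axis, 70 mm wide (y).
- groove (a point): Point on the post's axis level with the arm's top face, axes as the jig's. Just above it is the groove: a dark neck 14 mm in diameter, 9.5 mm high. Above the neck is the post's bright head, 20 mm in diameter, its top 22.5 mm above this point. The base plate below reaches 45 mm to -x and is 10 mm high; the parts to +x of the post are no higher than the arm.
- clip: Loose brass-coloured snap clip, 6 mm thick, flat on the arm before the post, mouth towards it but askew and off to a side. Origin: bore centre, at its underside; +x out of the mouth, z up. Two sprung arms beside the bore end in flared lips 15 mm ahead of the origin; 29 mm wide over all. Home: origin on the post's axis, the bridge behind the bore stopping on the neck, arms closed beyond it.
- clip_back (a point): Middle of the clip's straight back edge (the shoulders to push on), 14 mm behind its origin, 3 mm above its underside; axes as the clip's. The edge is 29 mm wide; from its middle a tail 8 mm wide stands out 9 mm farther back. Pushed along the jig's +x, the arms meet the neck about 12 mm short of home; the push rises to 8 to 14 N until they snap over it. Centre it to within 3 mm first.
- fork: Fork tool, level in its rest at the start, about 0.12 kg. Origin: middle of the grip; +x towards the fork, z up. Orange handle with black end, 20 mm wide (y), 22 mm high (z), x = -55 to +35 mm; steel shank 10 mm wide, 8 mm high to 78 mm. To push the clip, hold it level along the jig's x with its origin about 5 mm above the arm's top face (the prongs are then 2.5 mm above the arm).
- fork_tip (a point): Middle between the ends of the fork's two prongs, 95 mm ahead of the tool's origin on its +x axis; axes as the tool's. The fork is 5 mm thick (z -2.5 to +2.5 mm) and 29 mm wide; each prong is 8 mm wide, the slot between them 13 mm wide and 15 mm deep. The slot goes astride the clip's tail, so that the prong ends bear on the clip's shoulders.
- rest: Fixed white plastic rest of the fork tool, to the left or right of the jig: base 130 x 50 x 8 mm and two notched uprights 8 mm thick. Origin: on the table under its middle; +x as the tool's +x when it lies in the rest with its origin 55 mm above this origin. The rear upright (x = -47 mm) carries the handle's end; its notch is 29 mm wide at the bottom, its cheeks lean out, up to 56 mm high.
- rest_front (a point): Bottom of the front notch of the rest, 50 mm ahead of the rest's origin on its x axis and 51 mm above the table; axes as the rest's. This notch carries the shank; it is 19 mm wide at the bottom, its cheeks lean out and rise to 61 mm above the table. Between the uprights the handle is free on both sides and below.
- button_tub: Bystander: open clear plastic tub, 110 x 90 x 50 mm, with coloured buttons. Origin: centre of its underside. It stands on the other side of the jig from the rest.
- screwdriver: Bystander: screwdriver with red handle lying on the table.
- end_cover: Bystander: blue instrument end cover, 80 x 130 x 45 mm, lying on the table. Origin: centre of its underside.
There are look-alikes about, which are no part of the job. There is more than one size of the clip; the one meant has the size given above.

How it is judged:
By the outcome, as a careful person would: the job done as asked, in the order asked, and still so for the second after the job is handed in, with the robot touching nothing.
It also fails if it takes over 48 s, if anything falls off the work surface, if the arm or the gripper's body presses on something with over 40 N, if the wrist force passes 120 N, or if a joint passes its speed limit or range.

## Working session

There is one attempt and no reset: what is moved stays moved. The work goes in short steps, Python scripts to look and compute and a tool call to move; the robot and the scene stay as the last step left them, time stands still between calls to the robot, and variables do not carry over. Pictures are saved under pics/ and viewed, about 8 in all and at most 12, crops included, and the job is handed in when it is done.

Besides the shell and the picture viewer there is one more tool, called after "Request:" as a command line: name --argument value ..., lists and objects as JSON in quotes. step_arm: Moves the arm, as the interface text tells. Its arguments: {"type":"object","properties":{"deltas":{"type":"array"},"fingers":{"type":"number"},"grip_force":{"type":"number"}},"required":["deltas"]}

```bash
ls; mkdir -p pics; python3 - <<'E'
from plant import arm
import cv2,numpy as np
print({k:np.round(v,3) for k,v in arm.get_state().items()})
for n in("top","side"):
    im=arm.snapshot(n); cv2.imwrite(f"pics/{n}0.png",cv2.resize(im[:,:,::-1],(800,600),interpolation=cv2.INTER_CUBIC)); cv2.imwrite(f"pics/{n}0raw.png",im[:,:,::-1]); print(n,arm.camera_info(n))
E
```

```text
pics
{'t': np.float64(0.0), 'joints': array([ 1.046,  0.412, -0.013,  1.597,  0.006,  1.134, -0.082]), 'qvel': array([ 0.   , -0.001,  0.002,  0.   , -0.001,  0.001,  0.   ]), 'joint_torque': array([ 1.0000e-03, -6.0063e+01,  6.8200e-01, -2.9941e+01,  1.4000e-02,
        1.0000e-02, -0.0000e+00]), 'tcp_pos': array([ 275.419, -560.52 ,  241.433]), 'eef_rot': array([-3.14 ,  0.   ,  0.457]), 'contact_force': array([ 0.122, -0.054, -0.374]), 'moment': array([ 0.019, -0.034,  0.05 ]), 'finger_gap': np.float64(85.213)}
top {'K': array([[350.11336467,   0.        , 259.67386239],
       [  0.        , 350.11336467, 187.17310189],
       [  0.        ,   0.        ,   1.        ]]), 'origin': array([501.09547367, -10.10895099, 969.1836409 ]), 'attitude': array([-3.01094877e+00, -5.82407940e-04, -1.59275216e+00])}
side {'K': array([[408.39379972,   0.        , 257.54116029],
       [  0.        , 408.39379972, 195.01804632],
       [  0.        ,   0.        ,   1.        ]]), 'origin': array([ 121.92316594, -465.22307606,  610.41569372]), 'attitude': array([-2.26687842, -0.01972429, -0.78233464])}
```

View pics/top0.png

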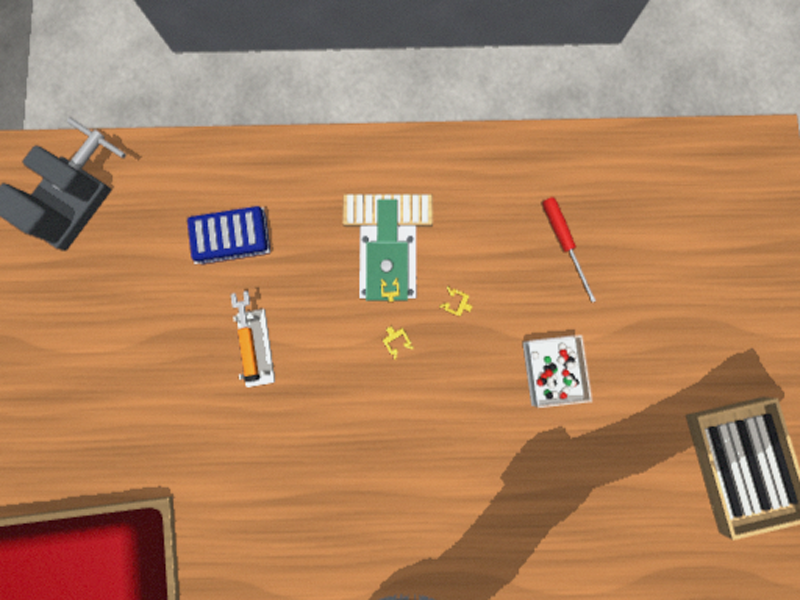

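View pics/side0.png

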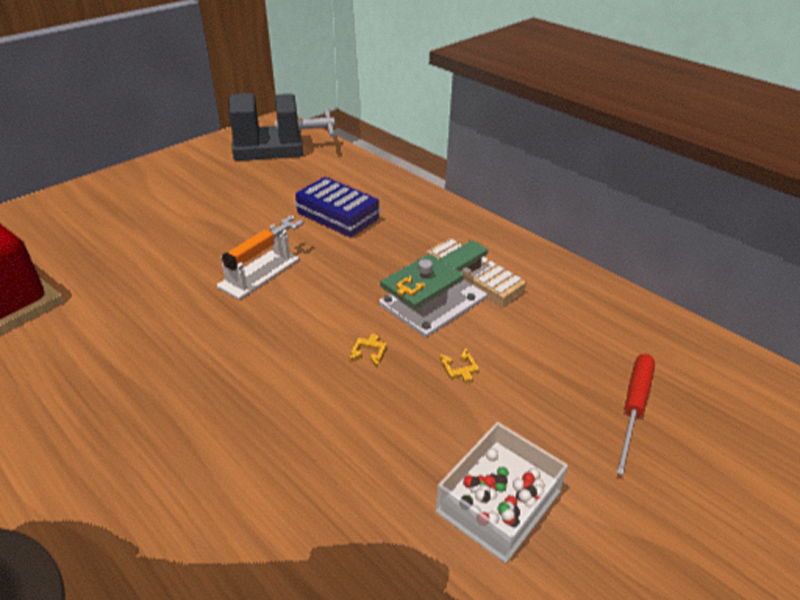

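The top view shows the fork at (247,340), post at (387,266), and clip at (390,289) (800x600 scale). The side view agrees. Next I'll take magnified crops to measure from.

```bash
cat > h.py <<'E'
from plant import arm
import cv2,numpy as np
from scipy.spatial.transform import Rotation as R
def cam(n):
    c=arm.camera_info(n); return c["K"],np.array(c["origin"]),R.from_euler("xyz",c["attitude"]).as_matrix()
def ray(n,uv,z):
    K,o,A=cam(n); d=A@np.linalg.solve(K,np.array([uv[0],uv[1],1.])); return o+d*(z-o[2])/d[2]
def proj(n,p):
    K,o,A=cam(n); q=K@(A.T@(np.array(p)-o)); return q[:2]/q[2]
def tri(u1,u2):
    M=[];b=[]
    for n,uv in(("top",u1),("side",u2)):
        K,o,A=cam(n); d=A@np.linalg.solve(K,np.array([uv[0],uv[1],1.])); d/=np.linalg.norm(d)
        P=np.eye(3)-np.outer(d,d); M.append(P); b.append(P@o)
    return np.linalg.lstsq(np.vstack(M),np.hstack(b),rcond=None)[0]
def crop(im,x0,y0,w,h,s): return cv2.resize(im[y0:y0+h,x0:x0+w],None,fx=s,fy=s,interpolation=cv2.INTER_CUBIC)
def mask(im,what):
    hsv=cv2.cvtColor(im,cv2.COLOR_BGR2HSV)
    return cv2.inRange(hsv,*{"orange":((8,200,150),(18,255,255)),"green":((65,80,40),(90,255,200)),"brass":((19,150,120),(32,255,255))}[what])
E
python3 - <<'E'
from h import *
t=cv2.imread("pics/top0raw.png"); s=cv2.imread("pics/side0raw.png")
# top: jig and fork; side: jig and fork
a=crop(t,220,120,60,80,5); b=crop(t,140,180,60,80,5)
c=crop(s,235,145,100,70,4) ; d=crop(s,130,130,80,70,5)[:, :400]
W=np.zeros((600,800,3),np.uint8)
W=np.hstack([a,b]); cv2.imwrite("pics/c1.png",W)
cv2.imwrite("pics/c2.png",np.hstack([cv2.resize(c,(400,280)),cv2.resize(d,(400,350))[:280]]))
for n,im,z in(("top",t,None),("side",s,None)):
  for w in("orange","green","brass"):
    m=mask(im,w); k,l,st,ce=cv2.connectedComponentsWithStats(m)
    for i in range(1,k):
        if st[i,4]>15:
            p=np.argwhere(l==i)[:,::-1].astype(np.float32); r=cv2.minAreaRect(p); zz={"orange":60,"green":60,"brass":64}[w]
            print(n,w,st[i,4],np.round(ce[i],1),np.round(cv2.boxPoints(r),1).tolist(),np.round(ray(n,ce[i],zz)))
E
```

```text
top orange 150 [157.6 223.8] [[152.1999969482422, 210.39999389648438], [159.5, 209.39999389648438], [163.5, 238.89999389648438], [156.3000030517578, 239.89999389648438]] [531. 253.  60.]
top green 1116 [247.3 162.7] [[234.0, 128.0], [260.0, 128.0], [260.0, 191.0], [234.0, 191.0]] [686.  18.  60.]
top green 18 [363.  243.9] [[361.0, 242.0], [365.0, 242.0], [365.0, 246.0], [361.0, 246.0]] [ 468. -275.   60.]
top brass 53 [249.2 186.2] [[244.0, 179.0], [254.0, 179.0], [254.0, 192.0], [244.0, 192.0]] [623.  14.  64.]
top brass 143 [292.5 193.7] [[280.6000061035156, 195.8000030517578], [287.20001220703125, 182.60000610351562], [304.3999938964844, 191.1999969482422], [297.79998779296875, 204.39999389648438]] [601. -98.  64.]
top brass 136 [252.8 216.8] [[241.5, 212.89999389648438], [254.8000030517578, 204.89999389648438], [264.8999938964844, 221.89999389648438], [251.6999969482422, 229.8000030517578]] [543.   6.  64.]
side orange 175 [160.  155.5] [[145.8000030517578, 160.60000610351562], [171.0, 145.10000610351562], [174.1999969482422, 150.39999389648438], [149.0, 165.89999389648438]] [530. 256.  60.]
side green 574 [279.5 172.6] [[243.89999389648438, 179.8000030517578], [302.1000061035156, 145.60000610351562], [313.6000061035156, 165.10000610351562], [255.3000030517578, 199.3000030517578]] [686.  16.  60.]
side brass 52 [259.  183.4] [[253.0, 181.0], [261.3999938964844, 176.8000030517578], [266.0, 186.0], [257.6000061035156, 190.1999969482422]] [621.  17.  64.]
side brass 140 [235.8 221.9] [[224.0, 228.0], [228.1999969482422, 211.3000030517578], [247.1999969482422, 216.10000610351562], [243.10000610351562, 232.8000030517578]] [503. -38.  64.]
side brass 146 [294.7 234.6] [[281.79998779296875, 228.10000610351562], [301.20001220703125, 222.0], [306.8999938964844, 240.1999969482422], [287.5, 246.3000030517578]] [ 560. -139.   64.]
```

View pics/c1.png

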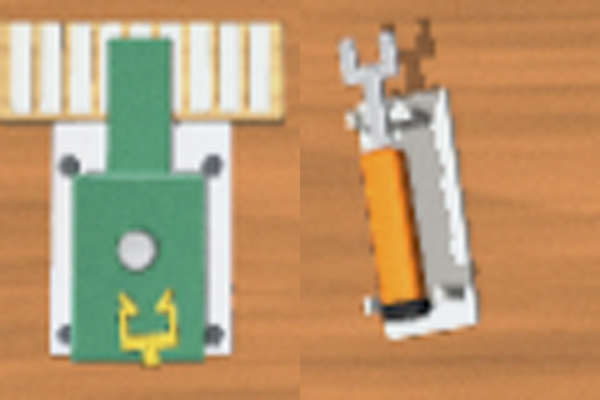

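The crop shows the post head centre at (137,250), clip tail end at (152,364) and lips at (125,297)/(168,292). In the right half, the prong ends are at (347,38)/(386,33).

```bash
cat >> h.py <<'E'
def delta(pos,yaw):
    "tool-frame shift (mm) and rotvec (deg) from the measured pose to a tool-down pose"
    s=arm.get_state(); A=R.from_euler("xyz",s["eef_rot"]); T=R.from_euler("xyz",[np.pi,0,yaw])
    return np.round(A.inv().apply(np.array(pos)-s["tcp_pos"]),1),np.round((A.inv()*T).as_rotvec(degrees=True),2)
E
python3 - <<'E'
from h import *
f=lambda X,Y,x0,y0:((X+.5)/5-.5+x0,(Y+.5)/5-.5+y0)
J=lambda X,Y,z:ray("top",f(X,Y,220,120),z); F=lambda X,Y,z:ray("top",f(X-300,Y,140,180),z)
P=lambda n,v:print(n,np.round(v,1))
P("post",J(137,250,82.5))
c=[J(x,y,60) for x,y in((72,177),(206,175),(206,359),(72,361))]
for v in c:P("plate",v)
d=(c[0]+c[1]-c[2]-c[3])/2; P("yaw",[np.degrees(np.arctan2(d[1],d[0])),np.linalg.norm(d)]); e=c[0]-c[1];e2=c[3]-c[2]; P("yaw2",[np.degrees(np.arctan2(-v[0],v[1])) for v in(e,e2)])
P("plate centre(+5 -> axis)",sum(c)/4)
te=J(152,364,63);l1=J(125,297,66);l2=J(168,292,66);b1=J(122,348,66);b2=J(177,342,66)
for n,v in zip(("tail","lipL","lipR","backL","backR"),(te,l1,l2,b1,b2)):P(n,v)
a,b=F(347-0,38,57.5),F(386,33,57.5);P("prongs",[a,b]);tip=(a+b)/2;P("tip",tip)
h1,h2=F(383,150,66),F(406,308,66); P("handle",[h1,h2]); d=h1-h2;P("fyaw",[np.degrees(np.arctan2(d[1],d[0])),np.linalg.norm(d)])
d=tip-h2;P("fyaw2",[np.degrees(np.arctan2(d[1],d[0])),np.linalg.norm(d)])
E
```

```text
post [663.8  18.4  82.5]
plate [708.   52.9  60. ]
plate [707.5 -18.2  60. ]
plate [609.3 -16.   60. ]
plate [609.8  54.1  60. ]
yaw [-1.  98.2]
yaw2 [-0.4 -0.4]
plate centre(+5 -> axis) [658.7  18.2  60. ]
tail [606.9  12.2  63. ]
lipL [642.1  25.6  66. ]
lipR [644.2   3.1  66. ]
backL [615.3  27.6  66. ]
backR [617.8  -1.   66. ]
prongs [[627.1 277.3  57.5]
 [629.3 256.8  57.5]]
tip [628.2 267.1  57.5]
handle [[567.2 254.9  66. ]
 [486.3 241.9  66. ]]
fyaw [ 9.2 81.9]
fyaw2 [ 10.1 144.4]
```

View pics/c2.png

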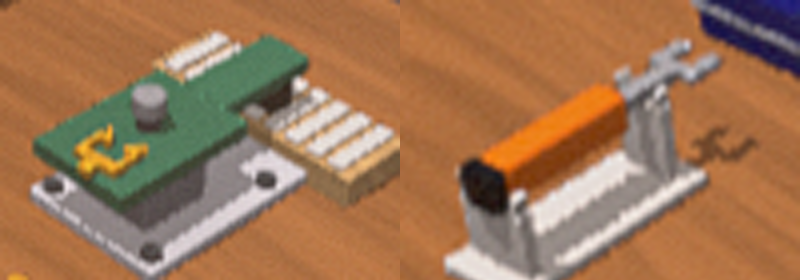

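```bash
python3 - <<'E'
from h import *
from scipy.optimize import minimize
ms={n:cv2.inRange(cv2.cvtColor(cv2.imread(f"pics/{n}0raw.png"),cv2.COLOR_BGR2HSV),(5,190,60),(20,255,255)) for n in("top","side")}
S=8; box={"top":(140,180,60,70),"side":(135,135,50,40)}
def cost(p,names):
    x,y,yaw,xb=p; c=0
    for n in names:
        x0,y0,w,h=box[n]; m=cv2.resize(ms[n][y0:y0+h,x0:x0+w],None,fx=S,fy=S,interpolation=cv2.INTER_LINEAR)/255.
        pts=[]
        for a in(xb,35):
            for b in(-10,10):
                for z in(-11,11):
                    q=proj(n,[x+a*np.cos(yaw)-b*np.sin(yaw),y+a*np.sin(yaw)+b*np.cos(yaw),55+z]); pts.append(((q[0]-x0+.5)*S,(q[1]-y0+.5)*S))
        g=np.zeros(m.shape,np.uint8); cv2.fillConvexPoly(g,cv2.convexHull((np.array(pts)*16).astype(np.int32)),255,shift=4)
        c+=np.abs(g/255.-m).sum()/m.sum()
    return c
for nm in(["top"],["side"],["top","side"]):
    r=minimize(cost,[533,251,.16,-46],args=(nm,),method="Nelder-Mead",options=dict(initial_simplex=np.array([533,251,.16,-46])+np.vstack([np.zeros(4),np.diag([5,5,.05,5])])))
    print(nm,np.round(r.x,3),r.fun)
# delta for hover above the grasp
print(delta([533,252,150],.16))
E
```

```text
['top'] [ 5.31666e+02  2.52862e+02  1.72000e-01 -3.99820e+01] 0.2259620117317562
['side'] [ 5.29178e+02  2.54386e+02  1.48000e-01 -2.92090e+01] 0.18755122886218334Traceback (most recent call last):
  File "<stdin>", line 18, in <module>
    res = _minimize_neldermead(fun, x0, args, callback, bounds=bounds,
                               **options)
    fxr = func(xr)
    fx = function(np.copy(x), *(wrapper_args + args))
  File "<stdin>", line 13, in cost
  File "h.py", line 9, in proj
    K,o,A=cam(n); q=K@(A.T@(np.array(p)-o)); return q[:2]/q[2]
          ~~~^^^
  File "h.py", line 5, in cam
    c=arm.camera_info(n); return c["K"],np.array(c["origin"]),R.from_euler("xyz",c["attitude"]).as_matrix()
ValueError: time passes only in moves, steps and waits
```

```bash
sed -i '/^def cam/i import functools\n@functools.lru_cache' h.py; python3 - <<'E'
from h import *
print(delta([532,252.5,242],.16),delta([532,252.5,150],.16)); print(arm.get_state()["t"])
E
```

```text
(array([ 5.889e+02, -6.165e+02,  4.000e-01]), array([-0.08,  0.02, 17.01])) (array([ 588.9, -616.4,   92.4]), array([-0.08,  0.02, 17.01]))
0.1
```

Request:
step_arm --deltas '[{"translation": [588.9,-616.5,0],"rotation": [0,0,17]},{"translation": [588.9,-616.5,0],"rotation": [0,0,17]},{"translation": [588.9,-616.5,0],"rotation": [0,0,17]},{"translation": [588.9,-616.5,0],"rotation": [0,0,17]},{"translation": [588.9,-616.5,0],"rotation": [0,0,17]}]' --fingers 0.2 --grip_force 70

```text
t: 0.6
tcp_pos: [350.9, -320.4, 242.1]
eef_rot: [-3.14, 0.001, 0.16]
contact_force: [1.7, -0.7, 0.4]
finger_gap: 51.2
```

Request:
step_arm --deltas '[{"translation": [270,-536.7,0],"rotation": [0,0,0]},{"translation": [270,-536.7,0],"rotation": [0,0,0]},{"translation": [270,-536.7,0],"rotation": [0,0,0]},{"translation": [270,-536.7,0],"rotation": [0,0,0]},{"translation": [270,-536.7,0],"rotation": [0,0,0]}]'

```text
t: 1.1
tcp_pos: [425.9, -82.1, 242.6]
eef_rot: [-3.14, 0.001, 0.16]
contact_force: [2.3, -0.1, -1.1]
finger_gap: 51.1
```

```bash
python3 - <<'E'
from h import *
print(delta([532,252.5,242],.16),delta([532,252.5,130],.16)); print(arm.get_state()["t"])
E
```

```text
(array([ 158. , -313.4,    0.8]), array([-0.07,  0.03, -0.01])) (array([ 158. , -313.3,  112.8]), array([-0.07,  0.03, -0.01]))
1.1
```

Request:
step_arm --deltas '[{"translation": [158,-313.4,0],"rotation": [0,0,0]},{"translation": [158,-313.4,0],"rotation": [0,0,0]},{"translation": [158,-313.4,0],"rotation": [0,0,0]},{"translation": [158,-313.4,0],"rotation": [0,0,0]},{"translation": [158,-313.4,0],"rotation": [0,0,0]}]'

```text
t: 1.6
tcp_pos: [501.3, 156.2, 242.6]
eef_rot: [-3.141, 0.001, 0.159]
contact_force: [1.5, -0.3, -0.3]
finger_gap: 51.6
```

Request:
step_arm --deltas '[{"translation": [32.3,-64,0],"rotation": [0,0,0]},{"translation": [32.3,-64,0],"rotation": [0,0,0]},{"translation": [32.3,-64,40],"rotation": [0,0,0]},{"translation": [32.3,-64,80],"rotation": [0,0,0]},{"translation": [32.3,-64,110],"rotation": [0,0,0]}]'

```text
t: 2.1
tcp_pos: [521.8, 224.3, 130.0]
eef_rot: [-3.141, 0.003, 0.16]
contact_force: [0.5, -0.3, -0.2]
finger_gap: 51.5
```

```bash
python3 - <<'E'
from h import *
s=arm.get_state();print(s["tcp_pos"],s["t"],s["joints"])
print(delta([532,252.5,48],.16))
im=arm.snapshot("side")[:,:,::-1]; t=arm.snapshot("top")[:,:,::-1]
cv2.imwrite("pics/v5.png",np.hstack([crop(im,120,90,80,100,5),crop(t,120,150,80,100,5)]))
for n in("side","top"): print(n,proj(n,s["tcp_pos"]))
E
```

```text
[521.82297926 224.31168747 130.01511333] 2.1 [-0.14546271  0.4812656  -0.45549268  1.82720979  0.26190856  0.89558652
 -2.1324659 ]
(array([ 14.8, -26.2,  82. ]), array([-0.02,  0.18,  0.  ]))
side [161.07927798 136.35445669]
top [160.88098657 226.57956305]
```

View pics/v5.png

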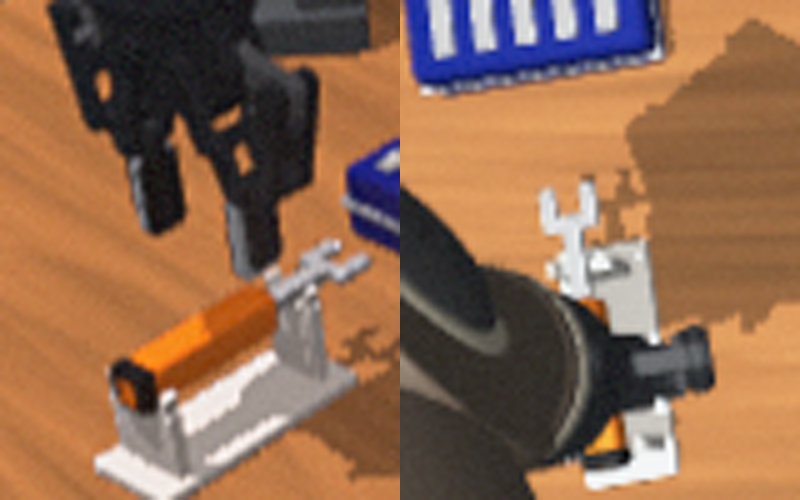

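The side crop shows the fingers above the handle, still about 28 mm short in y, matching the measured pose. I'll finish the approach and descend.

Request:
step_arm --deltas '[{"translation": [14.8,-26.2,0],"rotation": [0,0.2,0]},{"translation": [14.8,-26.2,0],"rotation": [0,0.2,0]},{"translation": [14.8,-26.2,30],"rotation": [0,0.2,0]},{"translation": [14.8,-26.2,60],"rotation": [0,0.2,0]},{"translation": [14.8,-26.2,75],"rotation": [0,0.2,0]}]'

```text
t: 2.7
tcp_pos: [529.7, 250.4, 52.5]
eef_rot: [3.14, 0.006, 0.16]
contact_force: [-0.9, -0.6, -0.3]
finger_gap: 51.8
```

Request:
step_arm --deltas '[{"translation": [0,0,4],"rotation": [0,0,0]},{"translation": [0,0,5],"rotation": [0,0,0]}]'

```text
t: 2.9
tcp_pos: [530.0, 250.4, 48.1]
eef_rot: [3.14, 0.006, 0.159]
contact_force: [-0.2, -0.7, 0.3]
finger_gap: 51.1
```

```bash
python3 - <<'E'
from h import *
s=arm.get_state();print(s["tcp_pos"],s["t"],s["eef_rot"],s["contact_force"])
print(delta([532,252.5,48],.16))
im=arm.snapshot("side")[:,:,::-1]; 
cv2.imwrite("pics/v6.png",crop(im,120,90,90,90,6))
E
```

```text
[530.01119801 250.40811121  48.10544361] 2.9 [3.13988397 0.00596486 0.15926579] [-0.18382536 -0.67489637  0.31926901]
(array([ 2.3, -1.8,  0.1]), array([ 0.1 ,  0.34, -0.04]))
```

View pics/v6.png

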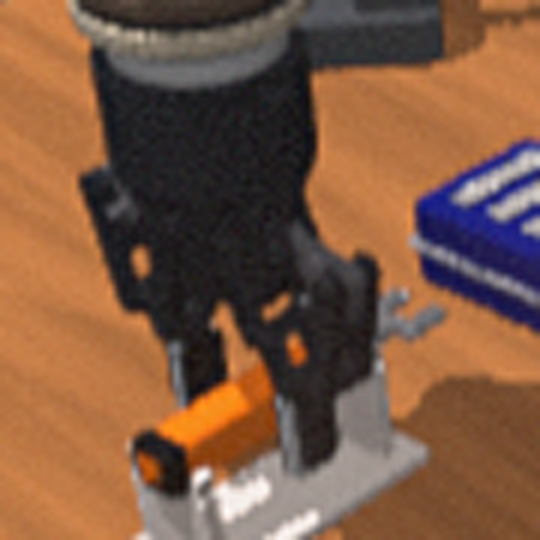

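The fingers straddle the handle between the uprights. Closing.

Request:
step_arm --deltas '[{"translation": [2.3,-1.8,0],"rotation": [0.1,0.34,0]},{"translation": [2.3,-1.8,0],"rotation": [0.1,0.34,0]},{"translation": [2.3,-1.8,0],"rotation": [0.1,0.34,0]},{"translation": [2.3,-1.8,0],"rotation": [0.1,0.34,0]},{"translation": [2.3,-1.8,0],"rotation": [0.1,0.34,0]}]' --fingers -1

```text
t: 3.45
tcp_pos: [533.2, 253.5, 50.0]
eef_rot: [-3.14, -0.003, 0.159]
contact_force: [-0.1, 0.3, 6.2]
finger_gap: 18.8
```

Request:
step_arm --deltas '[{"translation": [0,0,0],"rotation": [0,0,0]},{"translation": [0,0,0],"rotation": [0,0,0]},{"translation": [0,0,0],"rotation": [0,0,0]}]'

```text
t: 3.75
tcp_pos: [533.1, 253.4, 50.0]
eef_rot: [-3.141, -0.003, 0.159]
contact_force: [-1.4, -0.1, 1.3]
finger_gap: 19.0
```

```bash
python3 - <<'E'
from h import *
s=arm.get_state();print({k:np.round(v,3) for k,v in s.items()})
E
```

```text
{'t': np.float64(3.75), 'joints': array([-0.226,  0.615, -0.409,  1.83 ,  0.339,  0.763, -2.226]), 'qvel': array([ 0.001, -0.001,  0.001, -0.002, -0.   ,  0.003,  0.   ]), 'joint_torque': array([-6.4000e-02, -6.2395e+01, -6.1380e+00, -2.1637e+01,  3.9000e-02,
       -2.2300e-01, -0.0000e+00]), 'tcp_pos': array([533.147, 253.367,  49.987]), 'eef_rot': array([-3.141e+00, -3.000e-03,  1.590e-01]), 'contact_force': array([-1.388, -0.094,  1.304]), 'moment': array([-0.098,  0.089,  0.017]), 'finger_gap': np.float64(19.045)}
```

Request:
step_arm --deltas '[{"translation": [0,0,-25],"rotation": [0,0,0]},{"translation": [0,0,-60],"rotation": [0,0,0]},{"translation": [0,0,-70],"rotation": [0,0,0]},{"translation": [-13,40,-70],"rotation": [0,0,1]},{"translation": [-26,80,-70],"rotation": [0,0,2]}]'

```text
t: 4.25
tcp_pos: [519.5, 170.3, 119.7]
eef_rot: [-3.14, -0.004, 0.126]
contact_force: [0.2, -1.5, -2.2]
finger_gap: 18.8
```

```bash
python3 - <<'E'
from h import *
s=arm.get_state();print(s["tcp_pos"],s["eef_rot"],s["finger_gap"]);print(delta([496,4.5,115],.07))
E
```

```text
[519.52712545 170.30829326 119.7276959 ] [-3.13994413 -0.00375587  0.12644908] 18.7517813897089
(array([-44.3, 161.5,   4.3]), array([-0.1 , -0.21,  3.23]))
```

Request:
step_arm --deltas '[{"translation": [-14,50,3],"rotation": [-0.1,-0.2,1.5]},{"translation": [-28,100,4],"rotation": [-0.1,-0.2,3.2]},{"translation": [-44.3,145,4],"rotation": [-0.1,-0.2,3.2]},{"translation": [-44.3,161.5,4],"rotation": [-0.1,-0.2,3.2]},{"translation": [-44.3,161.5,4],"rotation": [-0.1,-0.2,3.2]}]'

```text
t: 4.75
tcp_pos: [495.3, 0.4, 114.7]
eef_rot: [3.14, 0.001, 0.065]
contact_force: [-0.4, 0.0, -1.4]
finger_gap: 18.6
```

```bash
python3 - <<'E'
from h import *
s=arm.get_state();print(s["tcp_pos"],s["eef_rot"],s["finger_gap"]);print(delta([496,4.5,62],.07))
E
```

```text
[4.95339173e+02 3.67798130e-01 1.14698431e+02] [3.13997986e+00 9.94079509e-04 6.45692968e-02] 18.580979547991078
(array([ 1. , -4.2, 52.7]), array([ 0.09,  0.06, -0.31]))
```

Request:
step_arm --deltas '[{"translation": [1,-4.2,20],"rotation": [0.1,0,-0.3]},{"translation": [1,-4.2,40],"rotation": [0.1,0,-0.3]},{"translation": [1,-4.2,52.5],"rotation": [0.1,0,-0.3]},{"translation": [1,-4.2,52.5],"rotation": [0.1,0,-0.3]},{"translation": [1,-4.2,52.5],"rotation": [0.1,0,-0.3]}]'

```text
t: 5.25
tcp_pos: [496.1, 5.4, 62.2]
eef_rot: [-3.141, 0.001, 0.071]
contact_force: [-0.2, 0.9, -1.3]
finger_gap: 18.9
```

```bash
python3 - <<'E'
from h import *
s=arm.get_state();print(s["tcp_pos"],s["eef_rot"],s["finger_gap"],s["contact_force"])
im=arm.snapshot("side")[:,:,::-1]; t=arm.snapshot("top")[:,:,::-1]
cv2.imwrite("pics/v7.png",np.hstack([crop(t,220,150,50,66,8),cv2.resize(crop(im,215,140,66,66,8),(528,528))]))
E
```

```text
[496.0766835    5.35585768  62.23716259] [-3.14104484e+00  1.40833124e-03  7.09052611e-02] 18.939755572976058 [-0.20370656  0.91600224 -1.31290219]
```

View pics/v7.png

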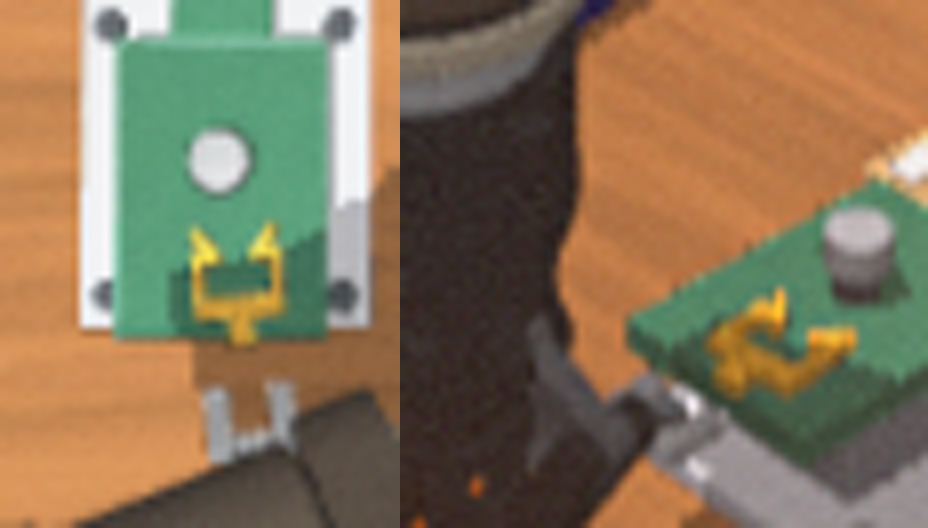

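Top crop: prong ends are centred at (248,388), tail end at (243,341), back edge mid (240,311), lips mid (233,229), post at (219,160). The fork is level and lined up to within 1–2 mm of the tail.

```bash
python3 - <<'E'
from h import *
f=lambda X,Y,z:np.round(ray("top",((X+.5)/8-.5+220,(Y+.5)/8-.5+150),z),1)
for n,a in dict(pl=(213,391,69.7),pr=(283,384,69.7),tail=(243,342,66),bl=(195,314,66),br=(284,308,66),ll=(194,228,66),lr=(271,225,66),post=(219,160,82.5)).items(): print(n,f(*a))
E
```

```text
pl [590.7  22.2  69.7]
pr [ 5.925e+02 -4.000e-01  6.970e+01]
tail [606.8  12.3  66. ]
bl [616.3  27.8  66. ]
br [617.7  -1.2  66. ]
ll [644.6  27.6  66. ]
lr [645.1   2.5  66. ]
post [663.9  18.6  82.5]
```

Request:
step_arm --deltas '[{"translation": [0,0,2],"rotation": [0,0,0]},{"translation": [5,0,2],"rotation": [0,0,0]},{"translation": [11,0,2],"rotation": [0,0,0]},{"translation": [17,0,2],"rotation": [0,0,0]},{"translation": [22,0,2],"rotation": [0,0,0]}]'

```text
t: 5.85
tcp_pos: [519.5, 6.6, 61.0]
eef_rot: [-3.141, -0.001, 0.07]
contact_force: [0.9, 0.3, -1.3]
finger_gap: 18.8
```

Request:
step_arm --deltas '[{"translation": [1,0,0],"rotation": [0,0,0]},{"translation": [2,0,0],"rotation": [0,0,0]},{"translation": [3,0,0],"rotation": [0,0,0]},{"translation": [4,0,0],"rotation": [0,0,0]},{"translation": [5,0,0],"rotation": [0,0,0]}]'

```text
t: 6.35
tcp_pos: [524.4, 6.9, 61.0]
eef_rot: [-3.141, -0.001, 0.07]
contact_force: [-0.4, 0.6, -1.0]
finger_gap: 18.7
```

```bash
python3 - <<'E'
from h import *
s=arm.get_state();print(s["tcp_pos"],s["eef_rot"],s["finger_gap"],s["contact_force"])
t=arm.snapshot("top")[:,:,::-1];im=arm.snapshot("side")[:,:,::-1];
cv2.imwrite("pics/v8.png",np.hstack([crop(t,225,155,45,50,8),crop(im,235,155,50,50,8)]))
E
```

```text
[524.3787054    6.86477487  60.97233223] [-3.14137265e+00 -5.40559436e-04  7.01967795e-02] 18.71167091437276 [-0.41845276  0.60887142 -0.97282995]
```

View pics/v8.png

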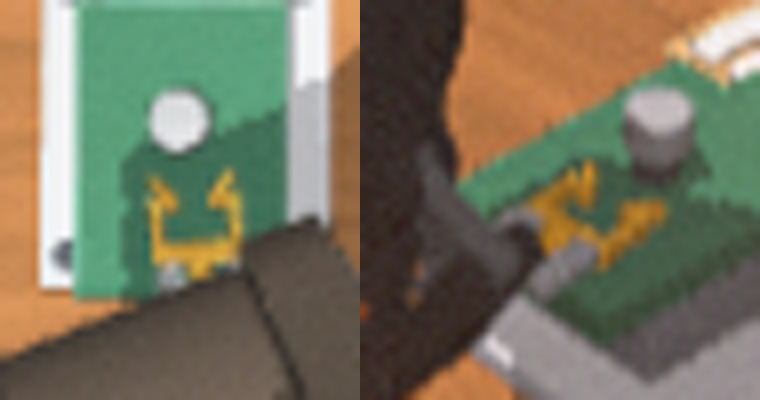

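The clip sits flush on the prongs with the tail in the slot; lips are at (152,178)/(232,174) and the post at (179,120). Next I'll swing it straight and centre it while pushing forward.

Request:
step_arm --deltas '[{"translation": [1.5,-1.3,0.5],"rotation": [0,0,0.5]},{"translation": [3,-2.6,1],"rotation": [0,0,1]},{"translation": [4.4,-4,1],"rotation": [0,0,1.4]},{"translation": [5.9,-5.3,1],"rotation": [0,0,1.9]},{"translation": [7.3,-6.6,1],"rotation": [0,0,2.3]}]'

```text
t: 6.95
tcp_pos: [531.5, 14.3, 60.0]
eef_rot: [-3.141, -0.001, 0.029]
contact_force: [0.2, 0.1, -0.6]
finger_gap: 18.7
```

```bash
python3 - <<'E'
from h import *
s=arm.get_state();print(s["tcp_pos"],s["eef_rot"],s["finger_gap"],s["contact_force"])
print(delta([537,21.4,60],-.012))
E
```

```text
[531.54969429  14.25920155  60.03527992] [-3.14117881e+00 -8.90484408e-04  2.94479803e-02] 18.74220011466474 [ 0.1884366   0.11105796 -0.58076808]
(array([ 5.7, -7. ,  0. ]), array([-0.02, -0.05,  2.37]))
```

Request:
step_arm --deltas '[{"translation": [1.1,-1.4,0],"rotation": [0,0,0.5]},{"translation": [2.3,-2.8,0],"rotation": [0,0,1]},{"translation": [3.4,-4.2,0],"rotation": [0,0,1.4]},{"translation": [4.6,-5.6,0],"rotation": [0,0,1.9]},{"translation": [5.7,-7,0],"rotation": [0,0,2.4]}]'

```text
t: 7.45
tcp_pos: [537.1, 21.5, 60.1]
eef_rot: [-3.141, -0.001, -0.013]
contact_force: [-0.2, -0.2, -0.9]
finger_gap: 19.0
```

```bash
python3 - <<'E'
from h import *
s=arm.get_state();print(s["tcp_pos"],s["eef_rot"],s["finger_gap"],s["contact_force"])
t=arm.snapshot("top")[:,:,::-1];im=arm.snapshot("side")[:,:,::-1];
cv2.imwrite("pics/v9.png",np.hstack([crop(t,225,155,45,50,8),crop(im,235,155,50,50,8)]))
E
```

```text
[537.12105868  21.53744709  60.0533626 ] [-3.14114670e+00 -8.79182663e-04 -1.31770431e-02] 18.98076713571657 [-0.17446536 -0.18304984 -0.92757456]
```

View pics/v9.png

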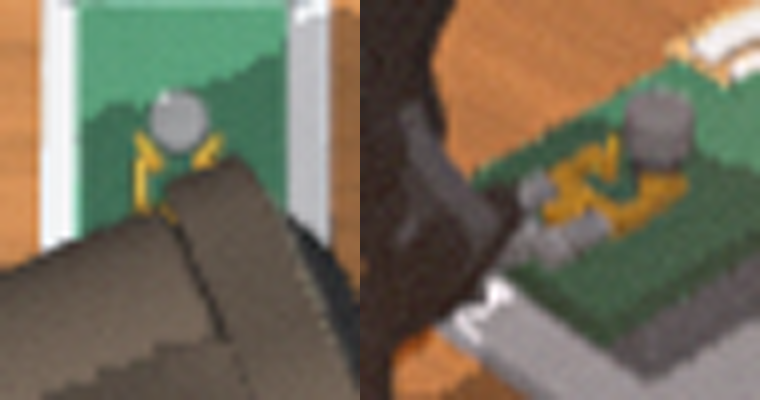

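Lips are now at (137,135) and (218,135) with the post at (179,120), so the clip looks square. Checking the lateral offset with parallax included.

```bash
python3 - <<'E'
from h import *
f=lambda X,Y,z:np.round(ray("top",((X+.5)/8-.5+225,(Y+.5)/8-.5+155),z),1)
for a in((137,134,66),(218,134,66),(179,120,82.5)):print(f(*a))
print(delta([555,21.4,60],-.012))
E
```

```text
[662.6  32.9  66. ]
[662.    6.4  66. ]
[663.9  18.6  82.5]
(array([17.8,  0.1,  0.1]), array([-0.04, -0.07, -0.03]))
```

Request:
step_arm --deltas '[{"translation": [2,0.6,0],"rotation": [0,0,0]},{"translation": [4,0.6,0],"rotation": [0,0,0]},{"translation": [6,0.6,0],"rotation": [0,0,0]},{"translation": [8,0.6,0],"rotation": [0,0,0]},{"translation": [10,0.6,0],"rotation": [0,0,0]}]'

```text
t: 8.05
tcp_pos: [543.9, 20.8, 59.4]
eef_rot: [3.141, 0.006, -0.012]
contact_force: [-13.7, -0.2, 7.7]
finger_gap: 18.9
```

Request:
step_arm --deltas '[{"translation": [1,0,0],"rotation": [0,0,0]},{"translation": [2,0,0],"rotation": [0,0,0]},{"translation": [3,0,0],"rotation": [0,0,0]},{"translation": [4,0,0],"rotation": [0,0,0]},{"translation": [5,0,0],"rotation": [0,0,0]}]'

```text
t: 8.55
tcp_pos: [544.2, 20.7, 58.9]
eef_rot: [3.139, 0.015, -0.012]
contact_force: [-20.1, -0.2, 13.8]
finger_gap: 18.8
```

Request:
step_arm --deltas '[{"translation": [0,0,-2],"rotation": [0,1,0]},{"translation": [1,0,-2.5],"rotation": [0,1.6,0]},{"translation": [2,0,-2.5],"rotation": [0,1.6,0]},{"translation": [3,0,-2.5],"rotation": [0,1.6,0]},{"translation": [3,0,-2.5],"rotation": [0,1.6,0]}]'

```text
t: 9.05
tcp_pos: [545.1, 20.6, 60.6]
eef_rot: [3.139, -0.009, -0.011]
contact_force: [-8.4, 0.1, 2.6]
finger_gap: 18.6
```

```bash
python3 - <<'E'
from h import *
s=arm.get_state();print(s["tcp_pos"],s["eef_rot"],s["finger_gap"],s["contact_force"],s["moment"])
t=arm.snapshot("top")[:,:,::-1];im=arm.snapshot("side")[:,:,::-1];
cv2.imwrite("pics/v10.png",np.hstack([crop(t,225,155,45,50,8),crop(im,235,155,50,50,8)]))
E
```

```text
[545.09756734  20.59553829  60.61171942] [ 3.13869798 -0.00857358 -0.01143644] 18.604558999445967 [-8.36060709  0.13872949  2.59281694] [0.08385775 1.54414267 0.0331093 ]
```

Request:
step_arm --deltas '[{"translation": [3,0,-0.5],"rotation": [0,0.5,0]},{"translation": [4,0,-0.8],"rotation": [0,0.8,0]},{"translation": [5,0,-1],"rotation": [0,1,0]},{"translation": [6,0,-1],"rotation": [0,1,0]}]'

```text
t: 9.55
tcp_pos: [549.1, 20.4, 60.8]
eef_rot: [3.138, -0.022, -0.011]
contact_force: [-5.5, 0.4, -0.8]
finger_gap: 19.0
```

Request:
step_arm --deltas '[{"translation": [0,0,0.5],"rotation": [0,-1.1,0]},{"translation": [0,0,0.5],"rotation": [0,-1.1,0]}]'

```text
t: 9.75
tcp_pos: [549.6, 20.4, 60.1]
eef_rot: [3.138, -0.002, -0.011]
contact_force: [-2.2, 0.6, -0.8]
finger_gap: 19.0
```

```bash
python3 - <<'E'
from h import *
s=arm.get_state();print(s["tcp_pos"],s["eef_rot"],s["finger_gap"],s["contact_force"],s["moment"])
t=arm.snapshot("top")[:,:,::-1];im=arm.snapshot("side")[:,:,::-1];
cv2.imwrite("pics/v11.png",np.hstack([crop(t,225,155,40,50,8),crop(im,240,155,50,50,9)[:400]]))
E
```

```text
[549.61254504  20.41894857  60.06536404] [ 3.13838731e+00 -2.18288884e-03 -1.14290659e-02] 18.97473292082812 [-2.23764545  0.61261948 -0.84400601] [0.01542216 0.44504985 0.05678692]
```

View pics/v11.png

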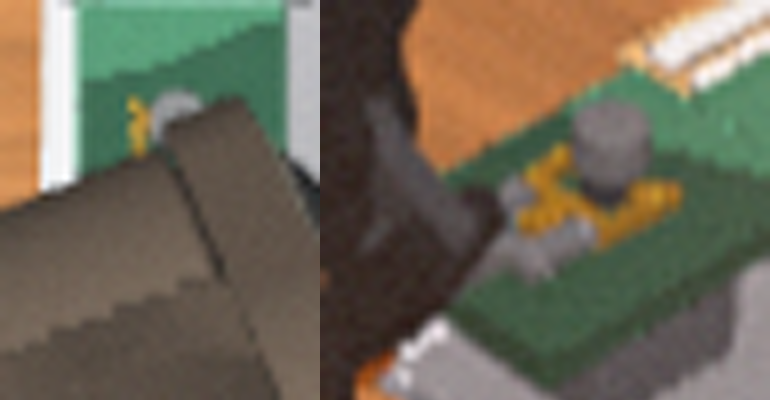

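The clip is on the neck, arms spread, still about 4 mm short, with the prongs on its shoulders. Pushing on.

Request:
step_arm --deltas '[{"translation": [2,0,-0.3],"rotation": [0,0.2,0]},{"translation": [4,0,-0.6],"rotation": [0,0.4,0]},{"translation": [5,0,-0.6],"rotation": [0,0.5,0]},{"translation": [6,0,-0.6],"rotation": [0,0.5,0]}]'

```text
t: 10.25
tcp_pos: [555.1, 20.3, 60.7]
eef_rot: [3.138, -0.011, -0.011]
contact_force: [-5.8, 0.1, 1.8]
finger_gap: 18.7
```

Request:
step_arm --deltas '[{"translation": [2,0,0.2],"rotation": [0,0,0]},{"translation": [3.5,0,0],"rotation": [0,0.2,0]},{"translation": [5,0,-0.2],"rotation": [0,0.4,0]},{"translation": [5,0,-0.2],"rotation": [0,0.4,0]}]'

```text
t: 10.65
tcp_pos: [555.6, 20.2, 59.9]
eef_rot: [3.137, -0.009, -0.011]
contact_force: [-15.6, 0.8, 5.5]
finger_gap: 18.9
```

Request:
step_arm --deltas '[{"translation": [4,0,-1],"rotation": [0,0.4,0]},{"translation": [6,0,-1.3],"rotation": [0,0.6,0]},{"translation": [7,0,-1.5],"rotation": [0,0.8,0]},{"translation": [7,0,-1.5],"rotation": [0,0.8,0]}]'

```text
t: 11.05
tcp_pos: [555.9, 20.0, 59.7]
eef_rot: [3.135, -0.011, -0.01]
contact_force: [-20.6, 0.8, 6.4]
finger_gap: 18.9
```

Now a hard stop at 20 N with no travel. I'll back straight out.

Request:
step_arm --deltas '[{"translation": [-3,0,0],"rotation": [0,0,0]},{"translation": [-10,0,-0.5],"rotation": [0.3,-0.6,0]},{"translation": [-22,0,-0.5],"rotation": [0.3,-0.6,0]},{"translation": [-40,0,-0.5],"rotation": [0.3,-0.6,0]},{"translation": [-65,0,-0.5],"rotation": [0.3,-0.6,0]}]'

```text
t: 11.55
tcp_pos: [491.3, 20.6, 59.9]
eef_rot: [3.14, -0.002, -0.011]
contact_force: [0.6, -0.2, -1.3]
finger_gap: 19.0
```

Request:
step_arm --deltas '[{"translation": [-10,0,-25],"rotation": [0,0,0]},{"translation": [-10,0,-60],"rotation": [0,0,0]},{"translation": [-10,40,-60],"rotation": [0,0,0]},{"translation": [-10,0,-60],"rotation": [0,0,0]}]'

```text
t: 11.95
tcp_pos: [482.3, 8.0, 121.0]
eef_rot: [3.134, -0.006, -0.029]
contact_force: [-0.2, 0.2, -1.5]
finger_gap: 18.7
```

```bash
python3 - <<'E'
from h import *
s=arm.get_state();print(s["tcp_pos"],s["eef_rot"],s["finger_gap"],s["contact_force"])
t=arm.snapshot("top")[:,:,::-1];im=arm.snapshot("side")[:,:,::-1];
cv2.imwrite("pics/v12raw_t.png",t);cv2.imwrite("pics/v12raw_s.png",im)
cv2.imwrite("pics/v12.png",np.hstack([cv2.resize(crop(t,200,145,100,110,4),(400,440)),crop(im,250,150,40,44,10)]))
print(delta([533.1,253.4,120],.159))
E
```

```text
[482.25770615   7.96300851 120.9806616 ] [ 3.13446452 -0.00568887 -0.02917497] 18.731762061923607 [-0.15355558  0.18302317 -1.54757904]
(array([  48.7, -231.1,    1.5]), array([-0.03, -0.34, -9.76]))
```

View pics/v12.png

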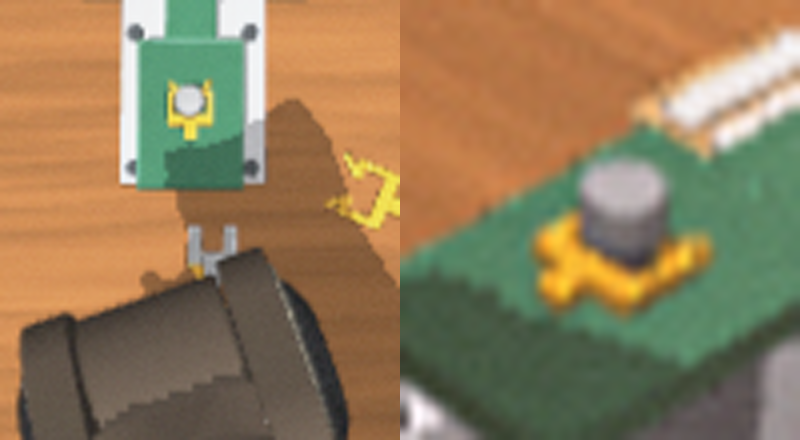

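Clip encircles the post: tail end at (190,138), lips at (169,82)/(208,82), post at (189,100). Prong ends are at (192,228)/(233,228).

```bash
python3 - <<'E'
from h import *
f=lambda X,Y,z:np.round(ray("top",((X+.5)/4-.5+200,(Y+.5)/4-.5+145),z),1)
for n,a in dict(tail=(190,138,66),back=(190,124,66),lips=(188.5,81,66),post=(188.5,100,82.5),tip=(212.5,227,128)).items():print(n,f(*a))
E
```

```text
tail [641.6  19.   66. ]
back [650.9  18.9  66. ]
lips [679.5  19.4  66. ]
post [663.8  19.   82.5]
tip [577.4   4.4 128. ]
```

The clip is home: tail, back and lips are all within about 1 mm of expected, and the fork hasn't slipped in the grip. Returning it to the rest.

Request:
step_arm --deltas '[{"translation": [10,-48,0],"rotation": [0,-0.3,-2]},{"translation": [20,-96,0],"rotation": [0,-0.3,-4]},{"translation": [30,-144,0],"rotation": [0,-0.3,-6]},{"translation": [40,-190,0],"rotation": [0,-0.3,-8]},{"translation": [49.5,-231,0],"rotation": [0,-0.3,-9.8]}]'

```text
t: 12.55
tcp_pos: [533.9, 256.0, 121.9]
eef_rot: [-3.14, -0.002, 0.162]
contact_force: [0.8, -0.0, -1.1]
finger_gap: 18.8
```

```bash
python3 - <<'E'
from h import *
s=arm.get_state();print(s["tcp_pos"],s["eef_rot"],s["joints"]);print(delta([534,253.5,120],.159))
E
```

```text
[533.93109167 256.04658035 121.85951072] [-3.14014127e+00 -2.31743400e-03  1.62289410e-01] [-0.19251072  0.52567812 -0.45615346  1.77819696  0.28546254  0.90065663
 -2.18207872]
(array([-0.3,  2.5,  1.9]), array([-0.08, -0.13,  0.19]))
```

Request:
step_arm --deltas '[{"translation": [-0.3,2.5,15],"rotation": [-0.1,-0.1,0.2]},{"translation": [-0.3,2.5,35],"rotation": [-0.1,-0.1,0.2]},{"translation": [-0.3,2.5,50],"rotation": [-0.1,-0.1,0.2]},{"translation": [-0.3,2.5,58],"rotation": [-0.1,-0.1,0.2]},{"translation": [-0.3,2.5,62],"rotation": [-0.1,-0.1,0.2]}]'

```text
t: 13.05
tcp_pos: [533.9, 252.9, 59.1]
eef_rot: [3.141, 0.0, 0.158]
contact_force: [-0.8, 0.6, -1.4]
finger_gap: 18.8
```

```bash
python3 - <<'E'
from h import *
s=arm.get_state();print(s["tcp_pos"],s["eef_rot"],s["contact_force"]);print(delta([534,253.5,50],.159))
E
```

```text
[533.90219961 252.91328139  59.05691457] [3.14092766e+00 3.30785342e-04 1.58177576e-01] [-0.76844996  0.60022781 -1.37806945]
(array([ 0.2, -0.6,  9.1]), array([ 0.04,  0.02, -0.05]))
```

Request:
step_arm --deltas '[{"translation": [0.2,-0.6,3],"rotation": [0,0,0]},{"translation": [0.2,-0.6,5.5],"rotation": [0,0,0]},{"translation": [0.2,-0.6,7.5],"rotation": [0,0,0]},{"translation": [0.2,-0.6,9],"rotation": [0,0,0]},{"translation": [0.2,-0.6,9.3],"rotation": [0,0,0]}]'

```text
t: 13.55
tcp_pos: [534.3, 253.6, 50.1]
eef_rot: [3.141, -0.0, 0.158]
contact_force: [-0.9, 0.5, 1.6]
finger_gap: 18.7
```

Request:
step_arm --deltas '[{"translation": [0,0,0],"rotation": [0,0,0]}]'

```text
t: 13.65
tcp_pos: [534.3, 253.6, 50.2]
eef_rot: [3.141, -0.001, 0.158]
contact_force: [0.5, 0.1, -0.7]
finger_gap: 18.9
```

Request:
step_arm --deltas '[{"translation": [0,0,0.3],"rotation": [0,0,0]},{"translation": [0,0,0.3],"rotation": [0,0,0]},{"translation": [0,0,0.3],"rotation": [0,0,0]},{"translation": [0,0,0.3],"rotation": [0,0,0]},{"translation": [0,0,0.3],"rotation": [0,0,0]}]' --fingers 0.2

```text
t: 14.15
tcp_pos: [534.3, 253.7, 50.0]
eef_rot: [3.141, -0.001, 0.158]
contact_force: [-0.7, 0.3, -0.6]
finger_gap: 51.1
```

Request:
step_arm --deltas '[{"translation": [0,0,-25],"rotation": [0,0,0]},{"translation": [0,0,-60],"rotation": [0,0,0]},{"translation": [0,0,-100],"rotation": [0,0,0]},{"translation": [-40,0,-130],"rotation": [0,0,0]},{"translation": [-80,0,-150],"rotation": [0,0,0]}]'

```text
t: 14.65
tcp_pos: [455.2, 241.6, 201.9]
eef_rot: [-3.141, -0.003, 0.157]
contact_force: [0.5, 0.8, 0.1]
finger_gap: 51.6
```

Request:
step_arm --deltas '[{"translation": [-50,50,0],"rotation": [0,0,0]},{"translation": [-80,80,0],"rotation": [0,0,0]},{"translation": [-80,80,0],"rotation": [0,0,0]}]'

```text
t: 14.95
tcp_pos: [385.7, 146.1, 201.4]
eef_rot: [3.139, -0.001, 0.155]
contact_force: [0.4, -0.2, -0.7]
finger_gap: 51.0
```

```bash
python3 - <<'E'
from h import *
s=arm.get_state();print(s["t"],s["tcp_pos"],s["finger_gap"])
t=arm.snapshot("top")[:,:,::-1];im=arm.snapshot("side")[:,:,::-1]
t0=cv2.imread("pics/top0raw.png")
cv2.imwrite("pics/v13.png",np.vstack([np.hstack([crop(im,130,120,90,70,4),cv2.resize(im,(400,300))[:280]]),np.hstack([crop(t,120,120,95,75,4),crop(t0,120,120,95,75,4)])]))
for n in("top","side"):
    a={"top":t,"side":im}[n];b=cv2.imread(f"pics/{n}0raw.png")
    for q in(a,b):
        m=mask(q,"orange");k,l,st,ce=cv2.connectedComponentsWithStats(m);i=1+np.argmax(st[1:,4]);print(n,st[i,4],ce[i])
E
```

```text
14.95 [385.68582454 146.11449752 201.35937704] 50.99668927691997
top 68 [155.23529412 220.47058824]
top 150 [157.57333333 223.76666667]
side 183 [160.31693989 155.40983607]
side 175 [159.97714286 155.48      ]
```

View pics/v13.png

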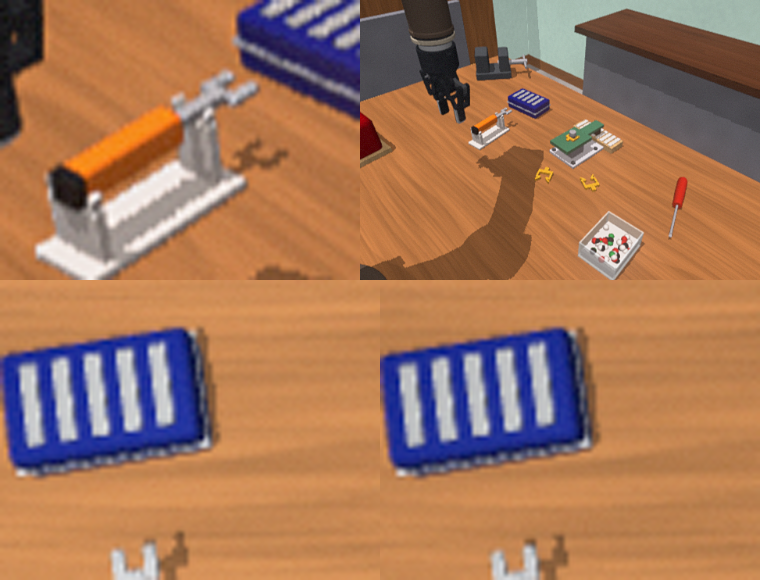

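The fork lies level in its rest, with the shank in the front notch. Its handle is within 0.4 px of the start picture, the blue cover is unchanged, and the clip is on the post. Handing in.

```bash
python3 -c "
from plant import arm
print(arm.job_done())"
```

```text
the job is handed in; nothing more can be done
None
```

The clip is snapped home on the post, the fork is back in its rest, and I handed the job in at about 15 s of the 48 s allowed. The gripper never touched the clip.

- **What I did:** I took the fork from its rest, put its slot astride the clip's tail and squared and centred the clip. Then I pushed it along +x into the groove until it stopped hard, laid the fork back in its rest and let go with the arm clear.
- **Snag on the way:** on the first push, at 20 N, the tool tipped down and the prongs pressed on the arm's top with about 14 N. I levelled it and went on. The clip reached its stop and did not move further under a 20 N push.
- **Clip check:** the tail, back and lips all measure about 1 mm beyond their expected home positions in x, within the camera's 2 mm calibration.
- **Fork and bystander check:** in the side picture the handle is within 0.4 px of its starting place, with the shank in the front notch. The top-view count did not match (68 px against 150), probably because the arm hid part of the handle, so I went by the side view. The blue cover looks unchanged against the start picture. I checked the tub and screwdriver only by eye in the side view, and they looked undisturbed.

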